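Hold a battery case's lid at its hinge for the pin

TASK

The lid of the open battery case stands in the slotted rack: take the lid out and hold it upright at the back of the case, as a lid that stands open, with its two knuckles home between the three knuckles of the case and all the holes in one line so that the hinge pin could be pushed through. The lid's inner side, with the seal, looks over the open case. Finish while still gripping the lid there, at rest, and leave the other things (shorter panel in the rack, hinge pin, screwdriver, drill battery) where they are.

Things in the scene. Friction and masses are not known exactly. Their poses are not given: they have to be found in the camera images.
- case: Open grey steel battery case holding a pack of cells, 150 (x) x 200 (y) mm, rim 80 mm above the bench, immovable. Origin: centre of its underside, on the bench; z up; +x points to its back. The back wall's outer face is x = 75 mm. Behind it is the hinge shelf (28 mm deep, top 71 mm above the bench) with three steel knuckles: tubes along y, 18 mm outside, 10 mm bore.
- case_gap_left (a point): Point on the case's hinge axis, middle of the gap on its +y side; case frame (89, 28, 80) mm, axes as the case. The case's knuckles, 25 mm long, are at y = -56, 0 and 56 mm on this axis (x 89, z 80 mm); the two gaps between them are 31 mm wide. The lid's left knuckle belongs here, with 2.5 mm of play at each end.
- case_gap_right (a point): The same for the gap on the -y side: case frame (89, -28, 80) mm.
- lid: Taller of the two grey panels in the rack, about 0.45 kg: 12 mm thick (x 0 to 12), 196 wide (y -98 to 98), 140 tall (z 12 to 152 mm). Origin: on its hinge axis, midway between its knuckles, which sit under the lower edge; y along that axis, z up the panel, upright in the rack, top edge 166 mm above the bench. Inner face (black seal) looks to -x, outer face to +x with two 6 mm catches near the top.
- lid_knuckle_left (a point): Centre of the lid's left knuckle: lid frame (0, 28, 0) mm, axes as the lid. The two knuckles are steel tubes along y, 18 mm outside, 10 mm bore, 26 mm long. With the lid's axes along the case's and the knuckles standing on the case's shelf, the holes are level with the case's; nothing sets them fore and aft, and the lid falls over if let go.
- lid_knuckle_right (a point): Centre of the lid's knuckle at -y: lid frame (0, -28, 0) mm.
- lid_grip (a point): Good grip point on the lid: middle of its width and thickness, 20 mm below its top edge: lid frame (6, 0, 132) mm. The fingers close along the lid's x across 12 mm, from straight above.
- rack: Panel rack, immovable: grey base 180 (x) x 224 (y) mm, a slotted black comb along either side. Origin: centre of its underside, on the bench; z up. Five 16 mm slots, every 32 mm along x, hold the panels' side edges; panels stand on ledges 26 mm above the bench (lid's axis then 14 mm up), comb tops 70 mm. Lid in the slot at x = -32 or 32 mm, axes as the rack's; shorter panel in the other.
- blank: Shorter grey panel with ventilation slits, 12 x 196 x 80 mm, in the rack (top edge 106 mm above the bench); no knuckles. Origin: middle of the lower edge of its -x face. To be left alone.
- pin: Loose steel hinge pin, rod of 6 mm diameter, 150 mm long along its x with a 25 mm bent end, lying on the bench. Origin: middle of the rod, on the bench. To be left alone.
- screwdriver: Screwdriver, 190 mm long along its x, blue handle to -x, lying on the bench. Origin: middle, on the bench. To be left alone.
- drill_pack: Black battery of a cordless drill, 75 x 72 mm, 75 mm tall, on the bench. Origin: centre of its underside. To be left alone.
There are look-alikes about, which are no part of the job. Leave any orange or turquoise look-alike of the lid alone.

How it is judged:
By the outcome, as a careful person would: the job done as asked, in the order asked, and still so for the second after the job is handed in, while the arm keeps its last pose, push and grip.
It also fails if it takes over 42 s, if anything falls off the work surface, if the arm or the gripper's body presses on something with over 40 N, if the wrist force passes 120 N, or if a joint passes its speed limit or range.

ROBOT

A 6-joint arm with a two-finger parallel gripper is mounted at the origin on the work surface. World frame = base frame: x ahead of the robot, y to its left, z up, the work surface at z = 0. Lengths are in m, angles in degrees, forces in N, time in s.
With the tool pointing down it reaches from about 0.375 to 0.9 m from the base axis. Payload 3.1 kg.
Tool frame: the origin (TCP) lies at the very end of the fingers, on their centre line; the grasp point (between the pads) lies behind it (bot.grip_depth is the z of the grasp point in the tool frame, in m); z points along the fingers, y is the direction in which the jaws open and shut (so a half turn about z gives the same grasp; the last joint's range is limited). The gripper opens to 87 mm and grips with 3 to 60 N. Pads are 19 mm wide; open, the fingers measure 117 mm over their backs; the gripper's body (75 mm by 190 mm) begins 51 mm behind the grasp point.
Start: joints at [-81.217, 30.224, 82.088, -0, 67.689, -10.227], TCP at [0.204, -0.591, 0.223] pointing down, gripper open.
Joint ranges: [-176.69, 176.69], [-43.24, 126.21], [12.49, 139.97], [-82, 262], [0, 151.66], [-163.58, 163.58]. Speed limits (degrees/s): [159.86, 159.86, 180, 180, 180, 180].

INTERFACE

Orientations are given as a 3x3 rotation matrix whose columns are the frame's x, y, z axes.
In Python, from rig import bot, vision gives the robot as it stands. The module is installed in compiled form; this text tells all that it offers.
- The arm moves only by the shell command python3 -m jog 'ROWS'. ROWS is JSON, a list of rows, each a list of 3 entries, a list of its own where there are three numbers: the shift along the tool's x, y, z in mm, then the turn, a rotation vector about the tool's x, y, z in degrees, then the closure, from 0 (fully open) to 1 (shut). In form: [[[dx, dy, dz], [wx, wy, wz], fingers], ...]. A call has 1 to 12 rows; each row is the pose to reach, as a shift and turn from the pose commanded when the call began, along the tool's axes at that moment; what a row does not reach only later rows make up. A row lasts 1/12 s, in which the tool goes at most 41.7 mm and 7.16 degrees, less where a joint would pass 70% of its speed; a pose out of reach is approached as far as the arm can. A call with a gripper value outside its range is refused whole. The fingers move at their own pace and stop on an object; the grip force is fixed at half the most. Time passes only in rows, so rows that repeat a pose let the fingers close. It gives the time, the measured TCP pose, the force and the opening at its end, in the units of the state.
- bot.read_state(): the state, without advancing time (a new reading comes with each control period).
- vision.capture(name): name is "scene" or "top" or "wrist"; returns the picture (384x512x3 uint8, red, green, blue); there is no depth.
- vision.camera_info(name): a dict with "intrinsics" (3x3 intrinsics, pixels), "camera_from_world" (4x4, takes a point from world to camera coordinates); the wrist camera has in their place "mount" (4x4, takes a point from camera to tool coordinates, whose origin is the TCP and whose axes are the flange's). Camera axes: x right, y up, looking along -z (the intrinsics and any distortion apply to the point x, -y, -z); pixel columns grow to the right and rows downward; lengths in m; the calibration is good to about 2 mm. A picture is of the moment at which its call begins: read the wrist's pose just before it. camera_info takes no time and is no camera call.
- bot.hand_in(): hands the job in, once; it reports no verdict.
The state is a dict: "time_s": time; "joint_positions": joint angles; "qvel": joint speeds; "tau": joint torques, N m; "position": TCP position; "tcp_rot": TCP orientation; "force": force on the tool from outside, world axes, zero at the start; "moment": the same for the moment, N m; "opening": opening from 0.0 (shut) to 1.0 (fully open).
Only numpy, scipy, OpenCV 4.12 (cv2) and the standard library are available. Lean on these libraries where they do the work, as an engineer would, in place of code of your own. Each camera call takes 0.05 s, during which the arm holds its last target. There are 200 camera calls.

## Working session

There is one attempt and no reset: what is moved stays moved. The work goes in short steps, Python scripts to look and compute and a shell command to move; the robot and the scene stay as the last step left them, time stands still between calls to the robot, and variables do not carry over. Pictures are saved under pics/ and viewed, about 8 in all and at most 12, crops included, and the job is handed in when it is done.

```bash
mkdir -p pics; cat > h.py <<'E'
import numpy as np, cv2
from rig import bot, vision
def cam(name):
    i=vision.camera_info(name); K=np.array(i['intrinsics'])
    if 'camera_from_world' in i: T=np.linalg.inv(np.array(i['camera_from_world']))
    else:
        s=bot.read_state(); W=np.eye(4); W[:3,:3]=s['tcp_rot']; W[:3,3]=s['position']; T=W@np.array(i['mount'])
    return K,T,i
def ray(name,u,v,z,KT=None):
    K,T=(KT or cam(name)[:2]); d=np.array([(u-K[0,2])/K[0,0],-(v-K[1,2])/K[1,1],-1]); d=T[:3,:3]@d
    o=T[:3,3]; return o+d*(z-o[2])/d[2]
def proj(name,P,KT=None):
    K,T=(KT or cam(name)[:2]); p=np.linalg.inv(T)@np.append(P,1); return np.array([K[0,0]*p[0]/-p[2]+K[0,2],K[1,1]*-p[1]/-p[2]+K[1,2]])
def snap(name,f):
    im=vision.capture(name); cv2.imwrite('pics/'+f,im[:,:,::-1]); return im
E
python3 - <<'E'
from h import *
a=vision.capture('scene');b=vision.capture('top');
cv2.imwrite('pics/top.png',cv2.resize(b,(800,600))[:,:,::-1]);cv2.imwrite('pics/scene.png',cv2.resize(a,(800,600))[:,:,::-1])
for n in ('scene','top','wrist'):
    i=cam(n); print(n,np.round(i[0],1).tolist(),np.round(i[1],3).tolist(),[k for k in i[2]])
print(bot.grip_depth, bot.read_state())
E
```

```text
scene [[457.1, 0.0, 255.4], [0.0, 457.1, 193.6], [0.0, 0.0, 1.0]] [[-0.119, -0.821, 0.558, 1.185], [0.993, -0.092, 0.077, 0.16], [-0.011, 0.564, 0.826, 1.086], [0.0, 0.0, 0.0, 1.0]] ['intrinsics', 'camera_from_world']
top [[361.4, 0.0, 257.7], [0.0, 361.4, 189.9], [0.0, 0.0, 1.0]] [[-0.024, 0.98, -0.195, 0.303], [-1.0, -0.024, 0.005, 0.058], [0.0, 0.195, 0.981, 1.258], [0.0, 0.0, 0.0, 1.0]] ['intrinsics', 'camera_from_world']
wrist [[306.4, 0.0, 261.2], [0.0, 306.4, 194.8], [0.0, 0.0, 1.0]] [[0.326, 0.913, 0.247, 0.271], [-0.945, 0.315, 0.084, -0.567], [-0.001, -0.26, 0.965, 0.383], [0.0, 0.0, 0.0, 1.0]] ['intrinsics', 'mount']
-0.0187 {'time_s': 0.1, 'joint_positions': array([-8.12161862e+01,  3.02757056e+01,  8.21504487e+01, -4.21367905e-04,
        6.76895891e+01, -1.02276555e+01]), 'qvel': array([ 0.15211668, -0.1252814 , -0.10540583,  0.01374923, -0.00863012,
        0.05480069]), 'tau': array([ 1.52462794e-04, -4.40984952e+01, -1.77151448e+01,  6.34144549e-02,
        5.34250389e-02, -5.97988151e-05]), 'position': array([ 0.20351572, -0.5902223 ,  0.22163955]), 'tcp_rot': array([[ 9.45452529e-01,  3.25759752e-01, -3.15206703e-04],
       [ 3.25759714e-01, -9.45450489e-01,  1.99536883e-03],
       [ 3.51998523e-04, -1.98920815e-03, -9.99997960e-01]]), 'force': array([-0.24261086,  0.27669158,  0.47832071]), 'moment': array([-0.07215013,  0.02192593,  0.00102671]), 'opening': 1.001176366634242}
```

View pics/top.png

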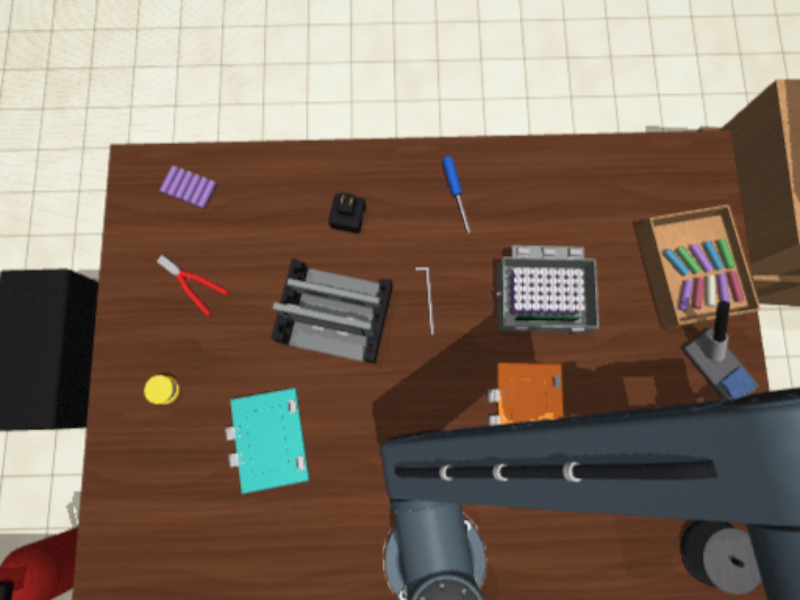

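View pics/scene.png

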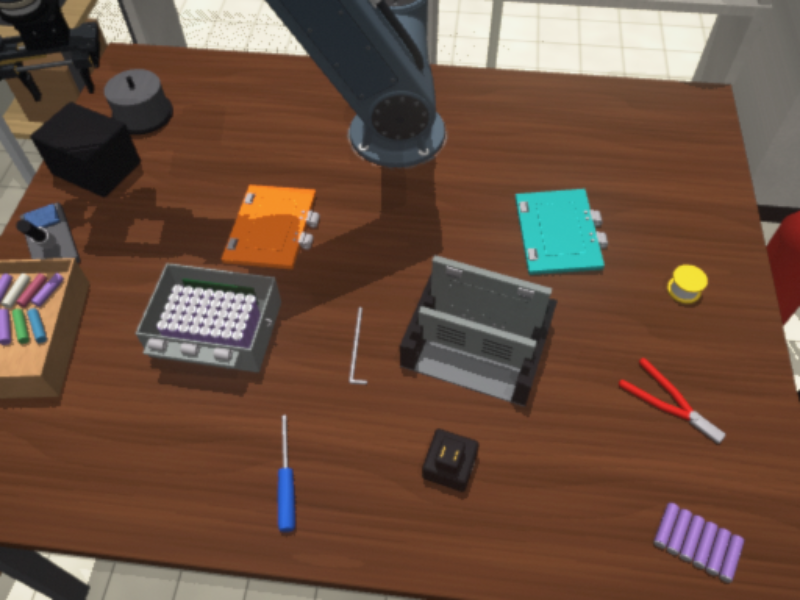

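The top view (800×600) shows the rack at (333,310) and the case at (548,290), with its knuckles on the far (+x) side at (548,252). Things that could be taken for the lid:
- **Grey tall panel in the rack:** (320,315) top, (490,275) scene.
- **Short slitted panel:** (333,290) top, (477,335) scene.
- **Turquoise panel:** (268,440).
- **Orange panel:** (530,390).

I choose the tall grey panel on the robot side of the rack, and check it in a close crop.

```bash
python3 - <<'E'
from h import *
a=cv2.imread('pics/scene.png');
a=vision.capture('scene')[:,:,::-1];b=vision.capture('top')[:,:,::-1]
c=lambda im,x,y,w,h:cv2.resize(im[y:y+h,x:x+w],(400,300),interpolation=cv2.INTER_CUBIC)
o=np.vstack([np.hstack([c(b,165,155,100,75),c(a,250,155,112,84)]),np.hstack([c(b,305,145,92,69),c(a,80,160,112,84)])])
cv2.imwrite('pics/crop.png',o)
s=0.64
for n,u,v in (('lidtopL',274,305),('lidtopR',372,323)): print(n,ray('top',u*s,v*s,.166))
for n,u,v in (('L',435,258),('R',551,292)): print(n,ray('scene',u*s,v*s,.166))
for n,u,v in (('knL',521,252),('knM',549,252),('knR',576,252)): print(n,ray('top',u*s,v*s,.085))
for n,u,v in (('knL',222,355),('knM',189,348),('knR',156,343)): print(n,ray('scene',u*s,v*s,.085))
E
```

```text
lidtopL [0.51031689 0.30614675 0.166     ]
lidtopR [0.46992457 0.11403216 0.166     ]
L [0.46913168 0.12226296 0.166     ]
R [0.51623484 0.30942257 0.166     ]
knL [ 0.62892508 -0.2045049   0.085     ]
knM [ 0.62747502 -0.26475196  0.085     ]
knR [ 0.62607671 -0.32284911  0.085     ]
knL [ 0.64236061 -0.20591552  0.085     ]
knM [ 0.63559261 -0.2630425   0.085     ]
knR [ 0.63245078 -0.31978874  0.085     ]
```

View pics/crop.png

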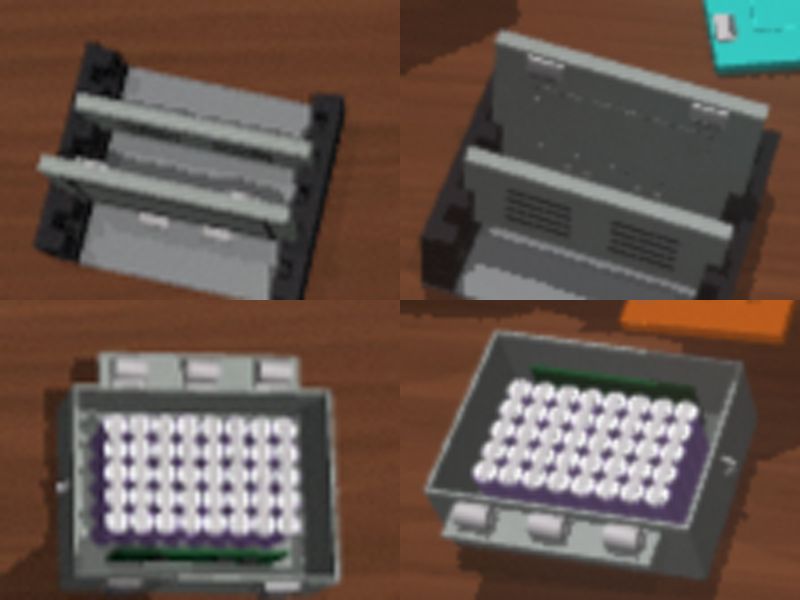

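The crop confirms it. The panel at (170,190) is the tall one. It has two catches on its +x face, at (545,65) and (710,108) in the scene crop, and two bright knuckles on the robot side, at (155,220) and (217,233). Its x therefore points away from the robot, as the case's does. Next I move to a viewpoint over the case.

```bash
python3 -m jog '[[[100,-38,-100],[0,0,-15],0],[[422,-162,-137],[0,0,-69],0],[[422,-162,-137],[0,0,-69],0],[[422,-162,-137],[0,0,-69],0],[[422,-162,-137],[0,0,-69],0],[[422,-162,-137],[0,0,-69],0],[[422,-162,-137],[0,0,-69],0],[[422,-162,-137],[0,0,-69],0],[[422,-162,-137],[0,0,-69],0],[[422,-162,-137],[0,0,-69],0],[[422,-162,-137],[0,0,-69],0],[[422,-162,-137],[0,0,-69],0]]'
python3 - <<'E'
from h import *
s=bot.read_state();print(s['position'],s['tcp_rot'],s['qvel'],s['time_s'])
K,T,_=cam('wrist');im=vision.capture('wrist');np.savez('c1.npz',im=im,K=K,T=T)
cv2.imwrite('pics/w1.png',cv2.resize(im,(800,600))[:,:,::-1])
E
```

```text
time_s: 1.2
position: [0.5534, -0.2966, 0.361]
tcp_rot: [[0.031, 1.0, 0.004], [1.0, -0.031, 0.0], [0.0, 0.004, -1.0]]
force: [-0.5, 0.6, 0.2]
opening: 1.005
[ 0.55344684 -0.29662949  0.36099102] [[ 3.05332857e-02  9.99527215e-01  3.61465992e-03]
 [ 9.99533646e-01 -3.05347369e-02  3.46956531e-04]
 [ 4.57165185e-04  3.60238049e-03 -9.99993407e-01]] [ 17.26888759   5.14782214 -14.71242261  -3.22626802  10.87310001
  17.68245556] 1.2
```

View pics/w1.png

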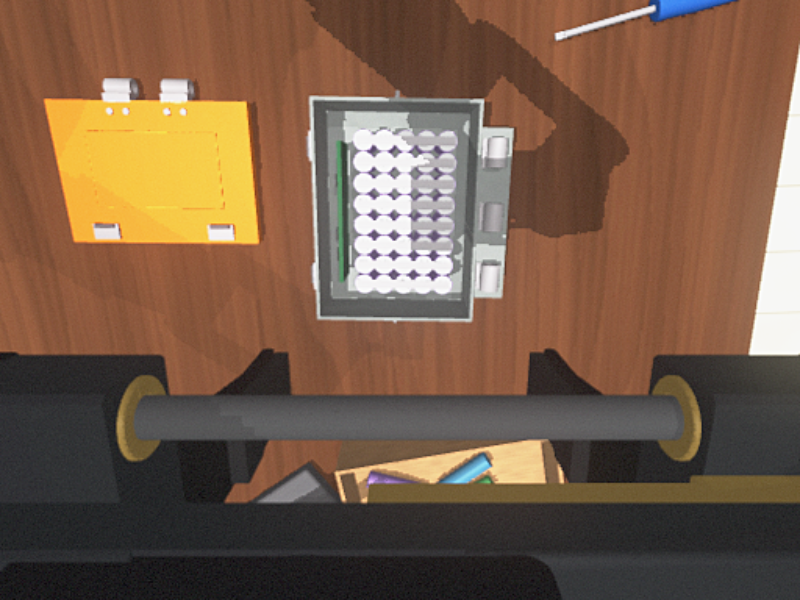

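The wrist picture shows the case rim corners at (310,97), (483,99), (472,321) and (318,321), and the knuckles at (497,150), (492,216) and (489,276).

```bash
python3 - <<'E'
from h import *
vision.capture('wrist')
s=bot.read_state();print(s['position'],s['qvel'])
K,T,_=cam('wrist');im=vision.capture('wrist');np.savez('c2.npz',im=im,K=K,T=T)
x0,y0,w,h=180,45,160,180
cv2.imwrite('pics/w2.png',cv2.resize(im[y0:y0+150,x0:x0+200],(800,600),interpolation=cv2.INTER_CUBIC)[:,:,::-1])
E
```

```text
[ 0.55253747 -0.29764574  0.36045352] [-3.66730682  0.10531057  2.98614534 -2.73737125 -0.46918347 -1.53640953]
```

View pics/w2.png

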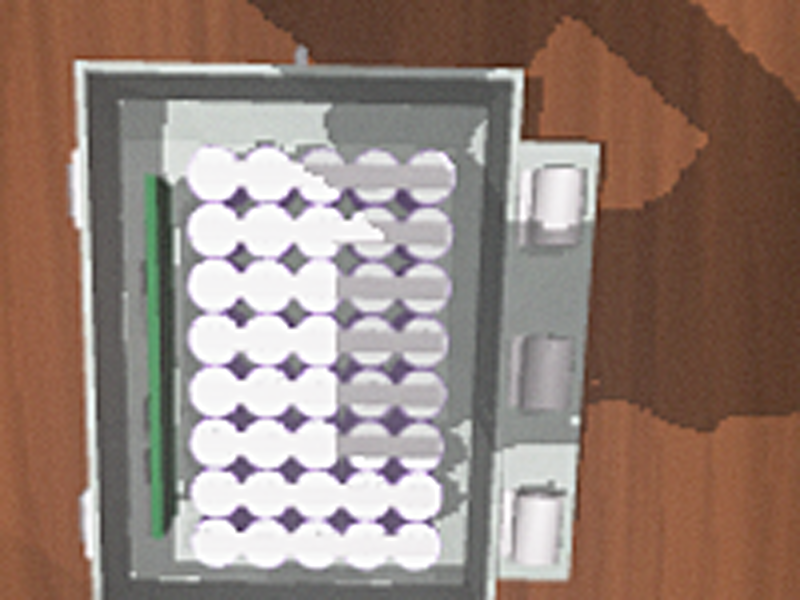

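The 4× crop shows the outer rim corners at (77,62) and (522,68). The knuckle axis runs through (559,196), (548,371) and (538,525).

```bash
python3 - <<'E'
from h import *
d=np.load('c2.npz');KT=(d['K'],d['T']);print('cam',d['T'][:3,3])
r=lambda u,v,z:ray('wrist',180+u/4,45+v/4,z,KT)
for n,u,v,z in (('TL',77,62,.08),('TR',522,68,.08),('R600',494,600,.08),('L600',94,600,.08),('kL',559,196,.082),('kM',548,371,.082),('kR',538,525,.082),('shT',600,143,.071),('shB',568,580,.071),('kMt',548,333,.089),('kMb',548,410,.089),('kRt',538,488,.089),('kRb',538,562,.089),('kLt',559,167,.089),('kLb',559,228,.089)): print(n,np.round(r(u,v,z)*1000,1))
E
```

```text
cam [ 0.55438904 -0.22550505  0.52203721]
TL [ 475.1 -157.5   80. ]
TR [ 623.6 -163.7   80. ]
R600 [ 615.5 -348.    80. ]
L600 [ 466.1 -343.5   80. ]
kL [ 636.5 -204.9   82. ]
kM [ 633.8 -263.9   82. ]
kR [ 631.2 -319.5   82. ]
shT [ 652.4 -187.4   71. ]
shB [ 644.8 -343.5   71. ]
kMt [ 632.3 -250.3   89. ]
kMb [ 632.8 -276.8   89. ]
kRt [ 629.7 -304.5   89. ]
kRb [ 630.2 -331.7   89. ]
kLt [ 635. -196.   89.]
kLb [ 635.4 -215.6   89. ]
```

The case gives a consistent yaw of about −2.6° and a hinge centre at about (633.6, −263.6) mm. Now over the rack.

```bash
python3 -m jog '[[[428,-75,0],[0,0,11],0],[[428,-75,0],[0,0,11],0],[[428,-75,0],[0,0,11],0],[[428,-75,0],[0,0,11],0],[[428,-75,0],[0,0,11],0],[[428,-75,0],[0,0,11],0],[[428,-75,0],[0,0,11],0],[[428,-75,0],[0,0,11],0],[[428,-75,0],[0,0,11],0],[[428,-75,0],[0,0,11],0],[[428,-75,0],[0,0,11],0],[[428,-75,0],[0,0,11],0]]'
python3 -m jog '[[[0,0,0],[0,0,0],0],[[0,0,0],[0,0,0],0],[[0,0,0],[0,0,0],0]]'
python3 - <<'E'
from h import *
s=bot.read_state();print(s['position'],s['qvel'],s['tcp_rot'])
K,T,_=cam('wrist');im=vision.capture('wrist');np.savez('c3.npz',im=im,K=K,T=T)
for P in ((.512,.308,.166),(.469,.117,.166)): print(proj('wrist',np.array(P),(K,T))*800/512)
cv2.imwrite('pics/w3.png',cv2.resize(im,(800,600),interpolation=cv2.INTER_CUBIC)[:,:,::-1])
E
```

```text
time_s: 2.35
position: [0.488, 0.1321, 0.359]
tcp_rot: [[0.222, 0.975, -0.002], [0.975, -0.222, 0.001], [0.0, -0.002, -1.0]]
force: [-0.1, -1.0, 0.3]
opening: 1.001
time_s: 2.6
position: [0.49, 0.1282, 0.3593]
tcp_rot: [[0.227, 0.974, -0.001], [0.974, -0.227, -0.001], [-0.001, -0.0, -1.0]]
force: [0.5, -0.3, -0.1]
opening: 0.997
[0.48998569 0.12818897 0.35925308] [-0.05887455  0.0161565  -0.27762683  0.2151255   0.07433889  0.13959251] [[ 2.27363676e-01  9.73809766e-01 -5.45812577e-04]
 [ 9.73809503e-01 -2.27364061e-01 -7.97425213e-04]
 [-9.00638624e-04 -3.50211946e-04 -9.99999533e-01]]
[378.13549303   3.57626662]
[384.40783189 293.38494929]
```

View pics/w3.png

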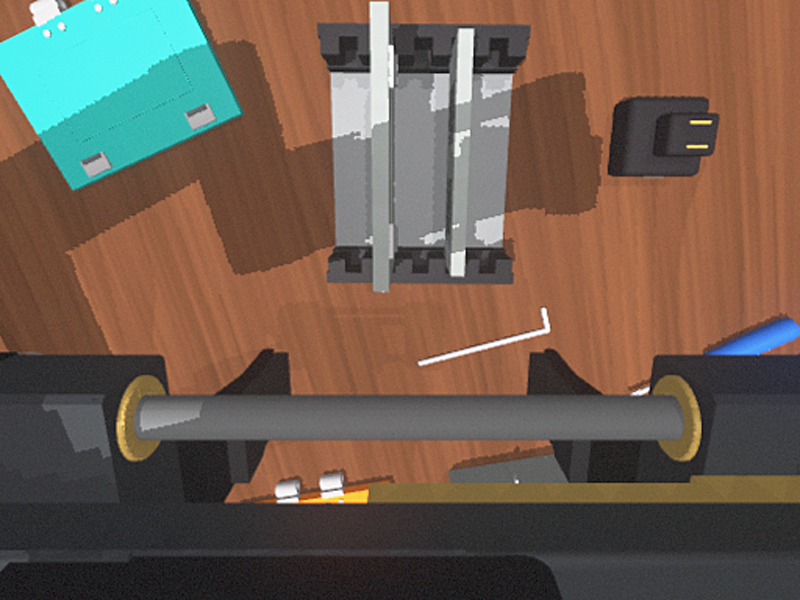

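The lid's top edge runs from (379,2) to (381,291), and its catches show on the right (+x) side. Now to locate the ends precisely.

```bash
python3 - <<'E'
from h import *
d=np.load('c3.npz');KT=(d['K'],d['T']);im=d['im'].astype(int)
# top face: bright greyish columns per row
for v in (4,30,60,90,120,150,170,180,184,186,188,190):
    r=im[v,225:265].sum(1)//3; print(v,r[8:30].tolist())
s=.64
A=ray('',379*s,2*s,.166,KT);B=ray('',381*s,291*s,.166,KT)
c=(A+B)/2;t=A-B;print(A,B,c,np.linalg.norm(t),np.degrees(np.arctan2(-t[0],t[1])))
E
```

```text
4 [108, 108, 89, 158, 243, 231, 228, 229, 228, 230, 227, 229, 229, 232, 233, 191, 84, 100, 103, 109, 112, 107]
30 [86, 80, 68, 123, 227, 235, 230, 230, 230, 229, 230, 230, 230, 231, 224, 229, 255, 255, 250, 27, 56, 65]
60 [212, 214, 206, 199, 218, 235, 231, 231, 232, 232, 230, 231, 232, 234, 234, 193, 81, 109, 93, 115, 145, 147]
90 [136, 117, 120, 124, 135, 161, 161, 161, 162, 162, 157, 162, 161, 159, 163, 151, 94, 119, 95, 128, 148, 144]
120 [137, 120, 122, 122, 130, 148, 156, 159, 157, 157, 153, 158, 156, 155, 162, 146, 97, 117, 92, 115, 143, 135]
150 [138, 134, 117, 111, 118, 125, 150, 153, 155, 149, 151, 152, 150, 151, 145, 154, 179, 198, 163, 106, 110, 114]
170 [89, 86, 89, 82, 75, 106, 158, 152, 154, 150, 151, 151, 151, 150, 153, 145, 96, 89, 84, 53, 79, 85]
180 [87, 86, 81, 87, 75, 105, 158, 150, 149, 148, 152, 152, 152, 150, 152, 143, 100, 79, 83, 88, 84, 88]
184 [110, 106, 101, 103, 93, 117, 157, 148, 145, 148, 147, 151, 147, 150, 154, 144, 108, 102, 109, 109, 109, 110]
186 [109, 107, 108, 103, 99, 107, 127, 137, 134, 138, 145, 165, 195, 144, 141, 139, 118, 105, 107, 108, 108, 107]
188 [110, 110, 109, 107, 108, 109, 103, 102, 104, 106, 108, 105, 102, 107, 103, 106, 109, 107, 110, 106, 107, 107]
190 [113, 115, 113, 110, 109, 106, 108, 104, 112, 109, 110, 106, 104, 107, 107, 110, 112, 105, 104, 109, 102, 110]
[0.51277434 0.30875821 0.166     ] [0.46692029 0.11940873 0.166     ] [0.48984731 0.21408347 0.166     ] 0.19482253811817052 -13.613032642552643
```

```bash
python3 -m jog '[[[42,-10,10],[0,0,0],0],[[84,-20,30],[0,0,0.4],0],[[84,-20,70],[0,0,0.4],0],[[84,-20,110],[0,0,0.4],0],[[84,-20,150],[0,0,0.4],0],[[84,-20,190],[0,0,0.4],0],[[84,-20,217],[0,0,0.4],0],[[84,-20,230],[0,0,0.4],0],[[84,-20,232],[0,0,0.4],0],[[84,-20,232],[0,0,0.4],0.4],[[84,-20,232],[0,0,0.4],0.6],[[84,-20,232],[0,0,0.4],1]]'
python3 -m jog '[[[0,0,0],[0,0,0],1],[[0,0,0],[0,0,0],1],[[0,0,0],[0,0,0],1],[[0,0,0],[0,0,0],1],[[0,0,0],[0,0,0],1],[[0,0,0],[0,0,0],1],[[0,0,0],[0,0,0],1],[[0,0,0],[0,0,0],1],[[0,0,0],[0,0,0],1]]'
```

```text
time_s: 3.65
position: [0.4906, 0.2163, 0.1291]
tcp_rot: [[0.232, 0.973, 0.003], [0.973, -0.232, 0.001], [0.001, 0.003, -1.0]]
force: [-0.0, -0.3, 0.8]
opening: 0.855
time_s: 4.4
position: [0.4891, 0.2165, 0.1275]
tcp_rot: [[0.232, 0.973, -0.0], [0.973, -0.232, -0.0], [-0.0, -0.0, -1.0]]
force: [-0.2, -0.4, -0.2]
opening: 0.176
```

```bash
python3 -m jog '[[[0,0,0],[0,0,0],1],[[0,0,0],[0,0,0],1],[[0,0,0],[0,0,0],1],[[0,0,0],[0,0,0],1]]'
python3 -m jog '[[[0,0,-6],[0,0,0],1],[[0,0,-20],[0,0,0],1],[[0,0,-45],[0,0,0],1],[[0,0,-75],[0,0,0],1],[[0,0,-105],[0,0,0],1],[[0,0,-135],[0,0,0],1],[[0,0,-160],[0,0,0],1],[[0,0,-175],[0,0,0],1],[[0,0,-180],[0,0,0],1],[[0,0,-180],[0,0,0],1]]'
```

```text
time_s: 4.73
position: [0.4893, 0.2164, 0.1275]
tcp_rot: [[0.232, 0.973, 0.0], [0.973, -0.232, 0.0], [0.0, 0.0, -1.0]]
force: [1.0, -0.4, -1.0]
opening: 0.133
time_s: 5.57
position: [0.4889, 0.2165, 0.3083]
tcp_rot: [[0.231, 0.973, 0.001], [0.973, -0.231, 0.0], [0.001, 0.001, -1.0]]
force: [0.5, -0.1, -5.6]
opening: 0.136
```

```bash
python3 -m jog '[[[-17,10,0],[0,0,-0.5],1],[[-47,28,0],[0,0,-1.2],1],[[-82,49,0],[0,0,-2.2],1],[[-116,69,0],[0,0,-3.2],1],[[-151,90,0],[0,0,-4.2],1],[[-185,111,0],[0,0,-5.2],1],[[-220,131,0],[0,0,-6.2],1],[[-254,152,0],[0,0,-7.2],1],[[-289,172,0],[0,0,-8.2],1],[[-319,190,0],[0,0,-9.4],1],[[-341,203,0],[0,0,-10.4],1],[[-349,208,0],[0,0,-10.8],1]]'
python3 - <<'E'
from h import *
s=bot.read_state();R=s['tcp_rot'];print(s['position'],s['qvel'])
print(R.T@(np.array([.6398,-.2624,.245])-s['position'])*1000)
E
```

```text
time_s: 6.57
position: [0.6103, -0.1757, 0.3041]
tcp_rot: [[0.048, 0.999, -0.004], [0.999, -0.048, -0.001], [-0.001, -0.004, -1.0]]
force: [-0.3, -0.4, -5.2]
opening: 0.135
[ 0.61030644 -0.17574198  0.30407219] [ -4.95014681   4.1673451   -7.30204711   2.98032584   5.9790823
 -10.20828162]
[-85.0851347   33.89141699  58.99912512]
```

```bash
python3 -m jog '[[[-25,10,15],[0,0,0],1],[[-50,20,35],[0,0,0],1],[[-72,29,52],[0,0,0],1],[[-82,33,60],[0,0,0],1],[[-82,33,60],[0,0,0],1],[[-82,33,60],[0,0,0],1],[[-82,33,60],[0,0,0],1],[[-82,33,60],[0,0,0],1]]'
python3 - <<'E'
from h import *
s=bot.read_state();R=s['tcp_rot'];print(s['position'],s['qvel'],np.degrees(np.arctan2(R[1,1],R[0,1])))
K,T,_=cam('wrist');w=vision.capture('wrist');a=vision.capture('scene');np.savez('c4.npz',w=w,a=a,K=K,T=T)
KS=cam('scene')[:2]
print([proj('scene',np.array(p),KS).round() for p in ((.6337,-.2636,.08),(.6398,-.2624,.27))])
c=cv2.resize(a[140:290,50:250],(800,600),interpolation=cv2.INTER_CUBIC)
cv2.imwrite('pics/s4.png',c[:,:,::-1]);
o=cv2.resize(w[:,:],(800,600),interpolation=cv2.INTER_CUBIC);cv2.imwrite('pics/w4.png',o[:,:,::-1])
E
```

```text
time_s: 7.23
position: [0.6401, -0.253, 0.2486]
tcp_rot: [[0.044, 0.999, 0.001], [0.999, -0.044, 0.0], [0.0, 0.001, -1.0]]
force: [-0.2, 0.6, -5.7]
opening: 0.135
[ 0.64006583 -0.25299134  0.24863723] [-0.02530651 -0.45910548 -0.34788736 -0.33989597 -0.18913838 -0.06479227] -2.5038501120140704
[array([121., 223.]), array([ 99., 182.])]
```

View pics/s4.png

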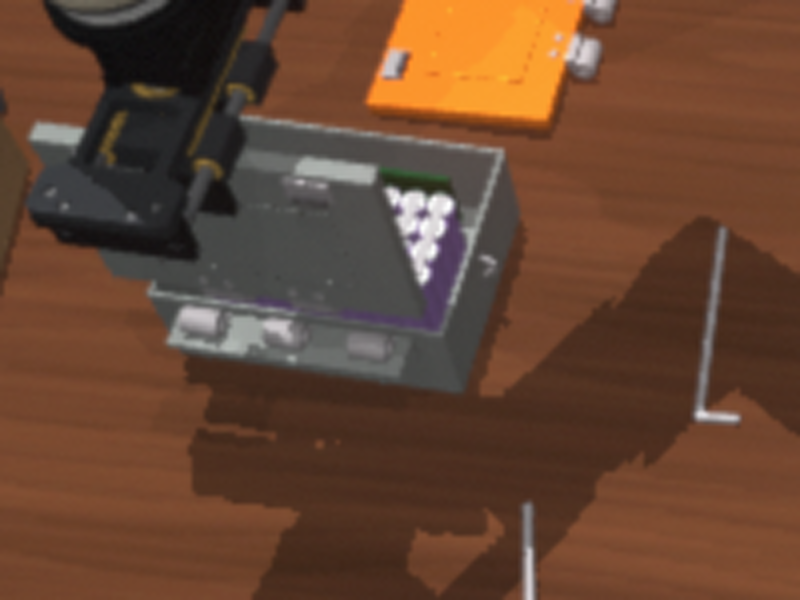

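View pics/w4.png

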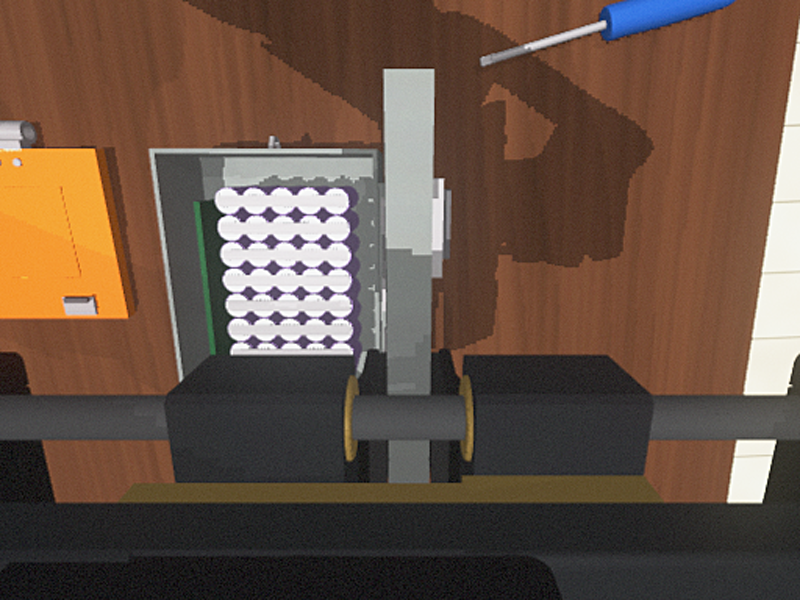

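The wrist view shows the lid's left end at row 68, columns 385–433, and the case's front rim corners at (152,150) and (376,150). In the scene crop the lid's lower left corner is at (425,313), and its outer top corner is near (376,183). I compare these with predictions.

```bash
python3 - <<'E'
from h import *
d=np.load('c4.npz');KT=(d['K'],d['T']);s=bot.read_state();p=s['position'];R=s['tcp_rot'];k=.64
E=ray('',409*k,68*k,p[2]+.0385,KT);print('lid end in tool mm',R.T@(E-p)*1000)
for u,v in((385,68),(433,68),(388,330),(432,330)): print((R.T@(ray('',u*k,v*k,p[2]+.0385,KT)-p)*1000).round(1))
for u,v in((152,150),(376,150)): print('rim',ray('',u*k,v*k,.08,KT)*1000)
def lid(P,off): # lid->world mm
    return p+R@(np.array([P[1]+off,P[0]-6,113.5-P[2]])/1000)
for off in(-1.5,0):
  for P in((12,98,12),(12,98,152),(0,98,152)):
    q=proj('scene',lid(P,off)); print(off,P,((q-[50,140])*4).round(1))
for n,P in(('kM',(.6337,-.2636,.08)),('rimTR',(.6236,-.1637,.08)),('rimTL',(.4751,-.1575,.08))): print(n,((proj('scene',np.array(P))-[50,140])*4).round(1))
E
```

```text
lid end in tool mm [ 96.49353737   0.27036288 -38.54696854]
[ 96.5  -5.4 -38.6]
[ 96.5   5.9 -38.5]
[ 31.9  -5.4 -38.5]
[ 31.9   6.5 -38.5]
rim [ 476.36390461 -158.13763357   80.        ]
rim [ 623.31671944 -164.56032984   80.        ]
-1.5 (12, 98, 12) [421.2 316.3]
-1.5 (12, 98, 152) [371.3 181.1]
-1.5 (0, 98, 152) [377.9 163.3]
0 (12, 98, 12) [423.6 316.6]
0 (12, 98, 152) [374.  181.5]
0 (0, 98, 152) [380.6 163.6]
kM [285.8 332.3]
rimTR [441.9 333.9]
rimTL [501.8 148.8]
```

```bash
python3 -m jog '[[[-5,0,8],[0,0,0],1],[[-10,0,20],[0,0,0],1],[[-10,0,30],[0,0,0],1],[[-10,0,34],[0,0,0.1],1],[[-10,0,34],[0,0,0.1],1],[[-10,0,34],[0,0,0.1],1],[[-10,0,34],[0,0,0.1],1]]'
python3 - <<'E'
from h import *
s=bot.read_state();p=s['position'];R=s['tcp_rot'];print(p,s['force'],s['moment'])
K,T,_=cam('wrist');w=vision.capture('wrist');a=vision.capture('scene');np.savez('c5.npz',w=w,a=a,K=K,T=T)
c=cv2.resize(a[190:250,70:170],(800,480),interpolation=cv2.INTER_CUBIC)
cv2.imwrite('pics/s5.png',c[:,:,::-1])
E
```

```text
time_s: 7.92
position: [0.6397, -0.2647, 0.2136]
tcp_rot: [[0.047, 0.999, 0.0], [0.999, -0.047, -0.0], [-0.0, 0.0, -1.0]]
force: [-0.3, -0.1, -6.1]
opening: 0.135
[ 0.6397386  -0.26474539  0.21364056] [-0.2785498  -0.12232668 -6.09632939] [-0.04424692 -0.09634508  0.03805301]
```

View pics/s5.png

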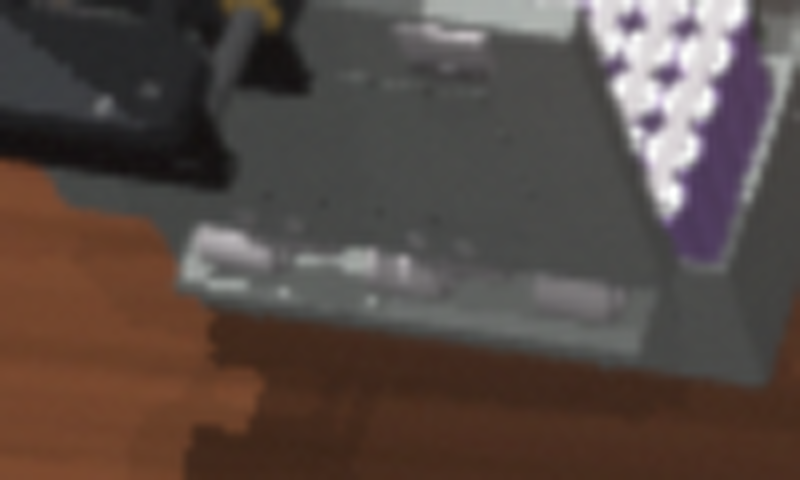

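```bash
python3 -m jog '[[[1.3,0,0],[0,0,0],1],[[1.3,0,2],[0,0,0],1],[[1.3,0,5],[0,0,0],1],[[1.3,0,8],[0,0,0],1],[[1.3,0,10],[0,0,0],1],[[1.3,0,10],[0,0,0],1],[[1.3,0,10],[0,0,0],1]]'; python3 -m jog '[[[0,0,1],[0,0,0],1],[[0,0,3],[0,0,0],1],[[0,0,5],[0,0,0],1],[[0,0,6],[0,0,0],1],[[0,0,6],[0,0,0],1],[[0,0,6],[0,0,0],1]]'
```

```text
time_s: 8.6
position: [0.6393, -0.2633, 0.2031]
tcp_rot: [[0.047, 0.999, -0.001], [0.999, -0.047, 0.0], [0.0, -0.001, -1.0]]
force: [-0.1, 1.0, -5.3]
opening: 0.138
time_s: 9.1
position: [0.6394, -0.2633, 0.1974]
tcp_rot: [[0.047, 0.999, -0.0], [0.999, -0.047, 0.0], [0.0, -0.0, -1.0]]
force: [-0.0, -0.5, -5.8]
opening: 0.131
```

No contact force with the knuckles about 14 mm deep in the gaps, so y fits. I seat it in small steps.

```bash
python3 -m jog '[[[0,0,1],[0,0,0],1],[[0,0,2],[0,0,0],1],[[0,0,2.5],[0,0,0],1],[[0,0,2.5],[0,0,0],1],[[0,0,2.5],[0,0,0],1]]'; python3 -m jog '[[[0,0,0.5],[0,0,0],1],[[0,0,1],[0,0,0],1],[[0,0,1],[0,0,0],1],[[0,0,1],[0,0,0],1]]'; python3 -m jog '[[[0,0,0.5],[0,0,0],1],[[0,0,1],[0,0,0],1],[[0,0,1],[0,0,0],1],[[0,0,1],[0,0,0],1]]'
```

```text
time_s: 9.52
position: [0.6395, -0.2634, 0.195]
tcp_rot: [[0.047, 0.999, -0.0], [0.999, -0.047, 0.0], [0.0, -0.0, -1.0]]
force: [0.4, 0.0, -4.2]
opening: 0.137
time_s: 9.85
position: [0.6395, -0.2633, 0.194]
tcp_rot: [[0.047, 0.999, -0.0], [0.999, -0.047, 0.0], [0.0, -0.0, -1.0]]
force: [0.2, 0.4, -4.3]
opening: 0.135
time_s: 10.18
position: [0.6397, -0.2634, 0.1936]
tcp_rot: [[0.047, 0.999, 0.001], [0.999, -0.047, -0.0], [-0.0, 0.001, -1.0]]
force: [0.6, 1.1, -2.2]
opening: 0.135
```

Contact with the shelf begins at z = 193.6 mm, against 193.5 expected. As a check of fore-aft, I lift slightly and feel for the case's back wall, which should be 5 mm away in −x.

```bash
python3 -m jog '[[[0,0,-1],[0,0,0],1],[[0,-1,-1],[0,0,0],1],[[0,-2,-1],[0,0,0],1],[[0,-3,-1],[0,0,0],1],[[0,-3,-1],[0,0,0],1],[[0,-3,-1],[0,0,0],1],[[0,-3,-1],[0,0,0],1]]'; python3 -m jog '[[[0,-0.5,0],[0,0,0],1],[[0,-1,0],[0,0,0],1],[[0,-1,0],[0,0,0],1],[[0,-1,0],[0,0,0],1],[[0,-1,0],[0,0,0],1]]';python3 -m jog '[[[0,-0.5,0],[0,0,0],1],[[0,-1,0],[0,0,0],1],[[0,-1,0],[0,0,0],1],[[0,-1,0],[0,0,0],1],[[0,-1,0],[0,0,0],1]]'; python3 -c "
from h import *;s=bot.read_state();print(s['force'],s['moment'],s['position'])"
```

```text
time_s: 10.77
position: [0.6365, -0.2632, 0.1939]
tcp_rot: [[0.047, 0.999, -0.0], [0.999, -0.047, 0.0], [0.0, -0.0, -1.0]]
force: [0.5, 0.8, -6.5]
opening: 0.136
time_s: 11.18
position: [0.6355, -0.2632, 0.1941]
tcp_rot: [[0.047, 0.999, 0.0], [0.999, -0.047, -0.0], [-0.0, 0.0, -1.0]]
force: [0.3, -0.0, -5.2]
opening: 0.138
time_s: 11.6
position: [0.6345, -0.2631, 0.1941]
tcp_rot: [[0.047, 0.999, 0.0], [0.999, -0.047, -0.0], [-0.0, 0.0, -1.0]]
force: [-0.1, 0.3, -6.1]
opening: 0.136
[-0.11030445  0.27493603 -6.06197167] [-0.02694671 -0.10090133 -0.00973063] [ 0.63452343 -0.26311158  0.19406488]
```

```bash
python3 -m jog '[[[0,-0.5,0],[0,0,0],1],[[0,-0.5,0],[0,0,0],1],[[0,-0.5,0],[0,0,0],1],[[0,-0.5,0],[0,0,0],1]]';python3 -m jog '[[[0,-0.5,0],[0,0,0],1],[[0,-0.5,0],[0,0,0],1],[[0,-0.5,0],[0,0,0],1],[[0,-0.5,0],[0,0,0],1]]';  python3 -c "
from h import *;s=bot.read_state();print(s['force'],s['moment'],s['position'])"
```

```text
time_s: 11.93
position: [0.634, -0.2631, 0.194]
tcp_rot: [[0.047, 0.999, 0.0], [0.999, -0.047, 0.0], [0.0, 0.0, -1.0]]
force: [-0.0, 0.0, -5.4]
opening: 0.138
time_s: 12.27
position: [0.6336, -0.2631, 0.1941]
tcp_rot: [[0.047, 0.999, 0.0], [0.999, -0.047, -0.0], [-0.0, 0.0, -1.0]]
force: [0.3, 0.0, -4.8]
opening: 0.134
[ 0.32679043  0.03559582 -4.81679167] [-0.0215787  -0.04560618  0.01537613] [ 0.63355243 -0.26305298  0.19405114]
```

```bash
python3 -m jog '[[[0,-0.5,0],[0,0,0],1],[[0,-0.5,0],[0,0,0],1],[[0,-0.5,0],[0,0,0],1],[[0,-0.5,0],[0,0,0],1]]'; python3 -c "
from h import *;s=bot.read_state();print(s['force'],s['moment'],s['position'])";python3 -m jog '[[[0,-0.5,0],[0,0,0],1],[[0,-0.5,0],[0,0,0],1],[[0,-0.5,0],[0,0,0],1],[[0,-0.5,0],[0,0,0],1]]';  python3 -c "
from h import *;s=bot.read_state();print(s['force'],s['moment'],s['position'])"
```

```text
time_s: 12.6
position: [0.6331, -0.263, 0.1941]
tcp_rot: [[0.047, 0.999, 0.0], [0.999, -0.047, -0.0], [-0.0, 0.0, -1.0]]
force: [0.2, -0.0, -5.8]
opening: 0.136
[ 0.18621969 -0.01059694 -5.77324044] [ 0.01547434 -0.09470468  0.03317018] [ 0.63305308 -0.26303882  0.19406013]
time_s: 12.93
position: [0.6328, -0.2631, 0.1941]
tcp_rot: [[0.047, 0.999, 0.001], [0.999, -0.047, -0.0], [-0.0, 0.001, -1.0]]
force: [1.1, 0.0, -5.6]
opening: 0.137
[ 1.09711397  0.0166155  -5.63606129] [ 1.57120561e-04 -3.84911750e-01  4.08600099e-02] [ 0.63280104 -0.26305048  0.19410572]
```

Wall contact shows at x = 632.9 mm (moment jump), so home is at about 638.0 mm. That is 1.5 mm from the vision figure but inside the camera tolerance, and the contact is more trustworthy. I go back 5 mm from the wall and seat.

```bash
python3 -m jog '[[[0,2,0],[0,0,0],1],[[0,4,0],[0,0,0],1],[[0,5.5,0],[0,0,0],1],[[0,5.5,0],[0,0,0],1],[[0,5.5,0],[0,0,0],1],[[0,5.5,0.4],[0,0,0],1],[[0,5.5,0.8],[0,0,0],1],[[0,5.5,0.8],[0,0,0],1],[[0,5.5,0.8],[0,0,0],1],[[0,5.5,0.8],[0,0,0],1]]'; python3 -m jog '[[[0,0,0.3],[0,0,0],1],[[0,0,0.3],[0,0,0],1],[[0,0,0.3],[0,0,0],1],[[0,0,0.3],[0,0,0],1]]'
python3 - <<'E'
from h import *
s=bot.read_state();print(s['force'],s['moment'],s['position'],s['qvel'])
b=vision.capture('top');a=vision.capture('scene');w=vision.capture('wrist')
c=lambda im,x,y,w,h:cv2.resize(im[y:y+h,x:x+w],(400,300),interpolation=cv2.INTER_CUBIC)
o=np.vstack([np.hstack([c(b,300,130,100,75),c(a,60,180,120,90)]),np.hstack([cv2.resize(w,(400,300)),cv2.resize(a,(400,300))])])
cv2.imwrite('pics/f.png',o[:,:,::-1])
E
```

```text
time_s: 13.77
position: [0.638, -0.2632, 0.1936]
tcp_rot: [[0.047, 0.999, 0.0], [0.999, -0.047, -0.0], [-0.0, 0.0, -1.0]]
force: [-1.6, 0.9, -2.1]
opening: 0.132
time_s: 14.1
position: [0.6381, -0.2632, 0.1936]
tcp_rot: [[0.047, 0.999, 0.001], [0.999, -0.047, -0.0], [-0.0, 0.001, -1.0]]
force: [-0.9, 2.0, 1.7]
opening: 0.134
[-0.94173043  1.99289309  1.71235494] [ 0.27324133  0.27408014 -0.03720372] [ 0.6381451  -0.26323254  0.19361256] [-0.0420416   0.00317061 -0.12374142  0.05417357 -0.04487327 -0.11659964]
```

View pics/f.png

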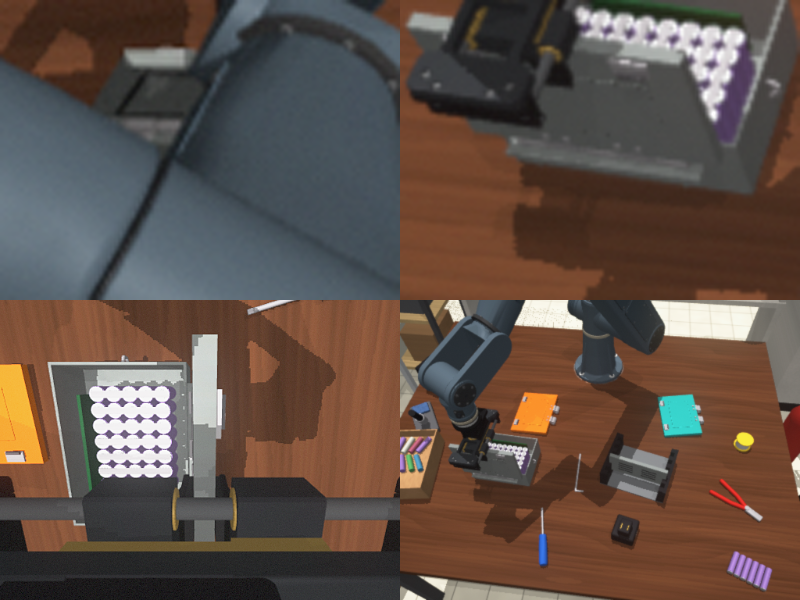

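The lid stands upright behind the case, with its knuckles down on the shelf and hidden by the panel. It carries about 7 N on the shelf, and its height stays at 193.6 mm under extra push. The blank, pin, screwdriver and drill battery have not moved. Handing in.

```bash
python3 -m jog '[[[0,0,0],[0,0,0],1],[[0,0,0],[0,0,0],1],[[0,0,0],[0,0,0],1]]'; python3 -c "
from rig import bot;print(bot.hand_in())"
```

```text
time_s: 14.5
position: [0.6382, -0.2632, 0.1936]
tcp_rot: [[0.047, 0.999, 0.001], [0.999, -0.047, -0.0], [-0.0, 0.001, -1.0]]
force: [-1.2, 1.5, 3.8]
opening: 0.14
the job is handed in; nothing more can be done
None
```

The lid is out of the rack and held upright behind the case, with its seal side over the cells and its two knuckles lowered into the case's gaps. I handed the job in at 14.5 s, still gripping and at rest.

**Checks that agreed:**
- **Height:** the knuckles touched the shelf at a TCP height of 193.6 mm, where 193.5 mm was expected. They rested there under light pressure (about 7–9 N).
- **Sideways fit:** there was no contact force on the way into the gaps.
- **Upright:** the tool pointed straight down within about 0.1°, and the yaw matched the case's within about 0.2°.
- **Other things:** the blank panel, pin, screwdriver and drill battery looked unmoved in the last scene picture.

**Checks that disagreed or could not be made:**
- **Fore and aft:** the pictures put the home position at a TCP x of about 639.5 mm, but feeling for the case's back wall put it at about 638.0 mm. I used the wall contact and finished at 638.2 mm.
- **Hole line:** the panel hides the seated knuckles from every camera, so the alignment rests on the contact measurements and was not seen directly.

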